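# Draw the dough scraper over the edge of the pastry slab

## Robot

A 6-joint arm with a two-finger parallel gripper is mounted at the origin on a cart in front of the work surface, level with it; the furniture and walls round the work are solid. World frame = base frame: x ahead of the robot, y to its left, z up, the work surface at z = 0. Lengths are in m, angles in degrees, forces in N, time in s.
With the tool pointing down it reaches from about 0.4 to 0.825 m from the base axis. Payload 7 kg.
Tool frame: the origin (TCP) lies midway between the tips of the shut fingers; the grasp point (between the pads) lies r.pinch_z behind it (r.pinch_z is the distance from the TCP to the grasp point, in m); z points along the fingers, y is the line along which they close (so a half turn about z gives the same grasp; the last joint's range is limited). The gripper opens to 88 mm and grips with 3 to 60 N. Pads are 19 mm wide; open, the fingers measure 130 mm over their backs; the gripper's body (78 mm by 193 mm) begins 47 mm behind the grasp point.
Start: joints at [84.975, 20.546, 0.682, 0, -70.136, -16.507], TCP at [0.248, 0.628, 0.227] pointing down, gripper open.
Joint ranges: [-176.03, 176.03], [-82.01, 121.73], [-58.28, 71.71], [-173.87, 95.51], [-174.79, -0.11], [-173.66, 173.66]. Speed limits (degrees/s): [136.94, 136.94, 172.46, 180, 180, 180].

## Interface

Orientations are given as [roll, pitch, yaw] about the fixed x, y, z axes, in that order (R = Rz(yaw) Ry(pitch) Rx(roll)).
In Python, from plant import r, optics, job gives the robot as it stands.
- The arm moves only by the shell command python3 -m crank 'ROWS' [FORCE]. ROWS is JSON, a list of rows, each an object with "xyz": the shift along the tool's x, y, z in units of 30 mm (1.0 is 30 mm), a list of three; "delta_rot": the turn, a rotation vector about the tool's x, y, z in degrees, a list of three; "claw": the closure, from 0 (fully open) to 1 (shut). A call has 1 to 20 rows; each row is the pose to reach, as a shift and turn from the pose commanded when the call began, along the tool's axes at that moment; what a row does not reach only later rows make up. A row lasts 1/8 s, in which the tool goes at most 62.5 mm and 10.7 degrees, less where a joint would pass 70% of its speed; a pose out of reach is approached as far as the arm can. A call with a gripper value outside its range is refused whole. The fingers move at their own pace and stop on an object; FORCE is the grip in N (left out, the last holds). Time passes only in rows, so rows that repeat a pose let the fingers close. It gives the time, the measured TCP pose, the force, the opening and the grip force at its end, in the units of the state.
- r.get_state(): the state, without advancing time (a new reading comes with each control period).
- optics.capture(name): name is "side" or "top" or "wrist"; returns a dict with "img" (400x640x3 uint8, blue, green, red), "fovy" (degrees; the focal length in pixels is half the picture's height over the tangent of half this angle, whatever the lens; pixels are square), "cx", "cy" (the principal point, pixels), "eye" and "rotation" of the camera in the world; the wrist camera has in their place "hand_eye" (4x4, takes a point from camera to tool coordinates, whose origin is the TCP and whose axes are the flange's). Camera axes: x right, y up, looking along -z (the intrinsics and any distortion apply to the point x, -y, -z); pixel columns grow to the right and rows downward; lengths in m; the calibration is good to about 2 mm. The wrist camera is an equidistant fisheye: a pixel r from the principal point sees the ray r / f radians off the axis. A picture is of the moment at which its call begins: read the wrist's pose just before it. There is no depth.
- job.close_job(): hands the job in; it is judged then, once.
The state is a dict: "time_s": time; "joints": joint angles; "qd": joint speeds; "joint_torque": joint torques, N m; "tcp_pos": TCP position; "eef_rot": TCP orientation; "contact_force": force on the tool from outside, world axes, zero at the start; "moment": the same for the moment, N m; "gripper_width": finger opening in m; "gripper_force": force on a finger pad.
Only numpy, scipy, OpenCV 4.12 (cv2) and the standard library are available. Lean on these libraries where they do the work, as an engineer would, in place of code of your own. Each camera call takes 0.05 s, during which the arm holds its last target. There are 200 camera calls.

## Task

Slide the blue dough scraper with your fingertips across the marble pastry slab toward the slab's front edge (the long edge nearest the robot), until its handle edge sticks out 2 cm past that edge and runs parallel to it, ready for someone to pick up. Keep it flat on the slab all the way: push or pull it only, do not pinch, lift, tip or drop it. Leave the metal cutter ring and the egg timer on the slab where they are.

Things in the scene. Friction and masses are not known exactly. Their poses are not given: they have to be found in the camera images.
- scraper: Loose blue plastic dough scraper, about 60 g, flat on the slab: a plate 88 mm (x) by 118 mm (y), 3 mm thick, with a raised handle ridge along its +x side. Origin: centre of the underside, z up. +x (handle) faces the robot at the start, up to 15 degrees from square. Its centre of mass lies about 10 mm from the origin toward the handle: it tips off at over 30 mm overhang.
- handle_edge (a point): Middle of the scraper's handle-side outer edge, on the underside, 44 mm from its origin along its +x; this edge is to stick out past the slab. The ridge is 110 mm long in y, spans x = +26 to +42 mm of the scraper, its top 10 mm above the underside; fingertips standing on the plate can pull on its upright inner side (x = +26).
- slab: Fixed cream-white marble pastry slab, 150 mm deep (x) by 460 mm wide (y), flat top 20 mm above the worktop, turned by up to 2 degrees. Origin: under its centre at worktop level. x points away from the robot: its straight front edge is the line x = -75 mm in its frame, and the handle edge's final place is x = -95 mm.
- slab_edge (a point): Middle of the slab's front edge, at the height of its top.
- cutter_ring: Bystander: bare metal cutter ring, 71 mm across, 47 mm high, standing on the slab near one of its ends, left or right. Origin: centre of its underside.
- egg_timer: Bystander: egg timer with red top and white foot, 62 mm across, 42 mm high, standing on the slab near its other end. Origin: centre of its underside.

How it is judged (in metres and radians):
At the end, for the whole second after the job is handed in: The scraper lies flat (0.06 rad, 3 mm) and still on the slab, its handle edge's middle 14 to 26 mm past the slab's front edge and parallel to it within 0.12 rad, its origin within 100 mm of the slab's middle along the edge; cutter ring and egg timer within 12 mm of where they stood (x of handle_edge in the frame of slab between -0.101 and -0.089 m and y of scraper in the frame of slab between -0.1 and 0.1 m and angle between the x axis of scraper and the x axis of slab, either way round below 0.12 rad and angle between scraper's own z axis and vertical below 0.06 rad and height (world z) of scraper between 0.017 and 0.023 m and linear speed of scraper below 0.01 m/s and angular speed of scraper below 0.1 rad/s and distance of each of cutter_ring, egg_timer from where it was at the start of the episode below 0.012 m); the robot touches nothing.
It fails at once if the scraper is lifted (its middle more than 7 mm off the slab) or falls off (height (world z) of scraper above 0.027 m or height (world z) of scraper below 0.01 m).
It fails at once if the scraper is tipped by more than 0.15 rad (angle between scraper's own z axis and vertical above 0.15 rad).
It fails at once if the cutter ring or the egg timer is pushed more than 12 mm or tipped over (distance of any of cutter_ring, egg_timer from where it was at the start of the episode above 0.012 m or angle between any of cutter_ring, egg_timer's own z axis and vertical above 0.3 rad).
It also fails if it takes over 35 s, if anything falls off the work surface, if the arm or the gripper's body presses on something with over 40 N, if the wrist force passes 120 N, or if a joint passes its speed limit or range.

## Working session

There is one attempt and no reset: what is moved stays moved. The work goes in short steps, Python scripts to look and compute and a shell command to move; the robot and the scene stay as the last step left them, time stands still between calls to the robot, and variables do not carry over. Pictures are saved under pics/ and viewed, at most 10 in all, crops included, and the job is handed in when it is done.

```bash
mkdir -p pics; python3 - <<'E'
from plant import r, optics
import cv2
s=r.get_state();print({k:s[k] for k in('time_s','tcp_pos','eef_rot','contact_force','gripper_width')},r.pinch_z)
for n in('top','side'):
    c=optics.capture(n);cv2.imwrite(f'pics/{n}0.png',c['img']);print(n,{k:v for k,v in c.items() if k!='img'})
E
```

```text
{'time_s': 0.0, 'tcp_pos': array([0.24757871, 0.62744148, 0.22563921]), 'eef_rot': array([ 1.79907849e+02, -8.73083015e-03, -2.15375969e+01]), 'contact_force': array([-0.56571068,  0.05017441,  0.54183058]), 'gripper_width': 0.08751886649431327} 0.0188
top {'fovy': 50.092841979125026, 'cx': 326.4329224695196, 'cy': 201.23862763422036, 'eye': array([0.40813679, 0.03931697, 0.90384649]), 'rotation': array([  5.43342463,  -1.71950991, -88.78563111])}
side {'fovy': 53.46285160914638, 'cx': 321.3012772895314, 'cy': 198.03487672931257, 'eye': array([ 0.20749624, -0.55203337,  0.58112278]), 'rotation': array([ 51.71146824,   1.34901916, -26.4153006 ])}
```

View pics/top0.png

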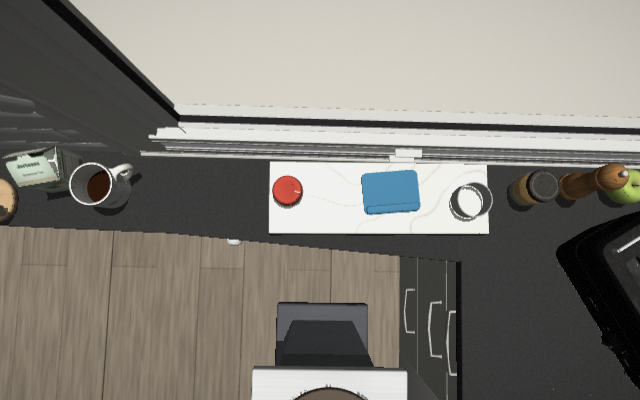

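View pics/side0.png

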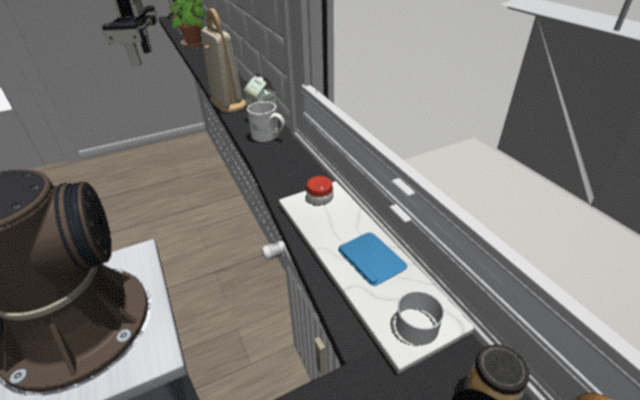

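```bash
cat > h.py <<'E'
import numpy as np, cv2
from scipy.spatial.transform import Rotation as R
def rpy(a): return R.from_euler('xyz',a,degrees=True).as_matrix()
def cast(c,uv,z,T=None):
    uv=np.atleast_2d(uv).astype(float); f=200/np.tan(np.radians(c['fovy']/2))
    d=(uv-[c['cx'],c['cy']])
    if T is not None:
        rr=np.linalg.norm(d,axis=1,keepdims=True); th=rr/f
        v=np.c_[d/np.maximum(rr,1e-9)*np.sin(th),np.cos(th)]
        v=v*[1,-1,-1]; M=T@np.array(c['hand_eye']); v=v@M[:3,:3].T; e=M[:3,3]
    else:
        v=np.c_[d/f,np.ones(len(d))]*[1,-1,-1]; v=v@rpy(c['rotation']).T; e=np.array(c['eye'])
    return (e+v*((z-e[2])/v[:,2:]))
def tcp(s):
    T=np.eye(4);T[:3,:3]=rpy(s['eef_rot']);T[:3,3]=s['tcp_pos'];return T
def blue(img):
    h=cv2.cvtColor(img,cv2.COLOR_BGR2HSV);m=cv2.inRange(h,(95,110,50),(115,255,255))
    cs,_=cv2.findContours(m,0,cv2.CHAIN_APPROX_NONE);return max(cs,key=cv2.contourArea)[:,0]
def rect(P):
    c,(w,h),a=cv2.minAreaRect((P[:,:2]*1000).astype(np.float32));return np.round(c,1),np.round((w,h),1),round(a,2)
E
python3 - <<'E'
from plant import r, optics
from h import *
for n in('top','side'):
    c=optics.capture(n);print(n,'scraper z.023',rect(cast(c,blue(c['img']),.023)))
    g=c['img']; hsv=cv2.cvtColor(g,cv2.COLOR_BGR2HSV)
    m=cv2.inRange(hsv,(0,0,190),(179,60,255)); l,lab=cv2.connectedComponents(m)
    pt=(330,215) if n=='top' else (330,215)
    print(m[pt[1],pt[0]],hsv[pt[1],pt[0]])
    cs,_=cv2.findContours((lab==lab[pt[1],pt[0]]).astype(np.uint8),0,cv2.CHAIN_APPROX_NONE)
    P=cast(c,max(cs,key=cv2.contourArea)[:,0],.02); print('slab',rect(P),cv2.boxPoints(cv2.minAreaRect((P[:,:2]*1000).astype(np.float32))).round())
    red=cv2.inRange(hsv,(0,150,80),(8,255,255))|cv2.inRange(hsv,(172,150,80),(179,255,255))
    k,_=cv2.findContours(red,0,2);k=max(k,key=cv2.contourArea)[:,0];print('timer z.042',rect(cast(c,k,.042)))
    print('ring rim',cast(c,[(470,202)] if n=='top' else [(420,308)],.047))
g=cv2.imread('pics/top0.png')[150:245,260:500]
cv2.imwrite('pics/z.png',cv2.resize(g,None,fx=3.3,fy=3.3,interpolation=2))
E
```

```text
top scraper z.023 (array([ 515.4, -117.9]), array([ 86.1, 116.1]), 6.42)
255 [ 20   3 242]
slab (array([ 520.4, -220.5]), array([176.9, 709. ]), 0.88) [[ 427.  133.]
 [ 437. -576.]
 [ 614. -574.]
 [ 603.  135.]]
timer z.042 (array([512.7,  95.5]), array([55. , 56.6]), 1.48)
ring rim [[ 0.49566543 -0.27650312  0.047     ]]
side scraper z.023 (array([ 513.9, -119.6]), array([ 84.3, 113.7]), 5.61)
255 [ 30   5 226]
slab (array([ 504.8, -112. ]), array([152. , 491.2]), 1.11) [[ 424.  132.]
 [ 434. -359.]
 [ 585. -356.]
 [ 576.  135.]]
timer z.042 (array([516.3, 110.5]), array([73.7, 54.5]), 65.21)
ring rim [[ 0.51033414 -0.26835233  0.047     ]]
```

View pics/z.png

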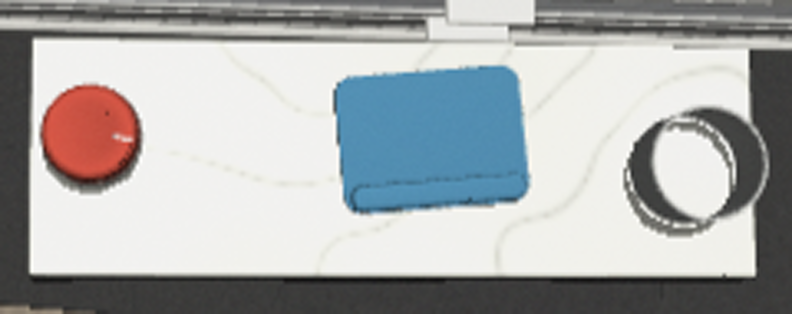

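The top view shows the scraper in mid-slab, with its handle ridge on the robot side. The red timer is at the left end and the ring at the right. In the crop the slab corners are at about (33,40), (30,274), (755,277) and (748,47).

```bash
cat >> h.py <<'E'
def rows(s,p,yaw):
    T=tcp(s);Rt=rpy([180,0,yaw]);return ((T[:3,:3].T@(np.array(p)-T[:3,3]))/.03).round(2), np.degrees(R.from_matrix(T[:3,:3].T@Rt).as_rotvec()).round(1)
E
python3 - <<'E'
from plant import r, optics
from h import *
c=optics.capture('top')
k=np.array([(33,40),(30,274),(755,277),(748,47)])/3.3+[260,150]-.35
P=cast(c,k,.02);print(P.round(4)[:,:2],P.mean(0))
c=optics.capture('top');b=cv2.boxPoints(cv2.minAreaRect((cast(c,blue(c['img']),.023)[:,:2]*1000).astype(np.float32)));print(b.round())
print(rows(r.get_state(),[.49,-.116,.20],6))
E
```

```text
[[ 0.5726  0.1348]
 [ 0.4251  0.1316]
 [ 0.4332 -0.3246]
 [ 0.5803 -0.3222]] [ 0.50280747 -0.09510087  0.02      ]
[[ 466.  -65.]
 [ 479. -180.]
 [ 565. -171.]
 [ 552.  -55.]]
(array([16.61, 20.1 ,  0.89]), array([  0. ,   0. , -27.5]))
```

```bash
python3 -m crank '[{"xyz":[1.5,1.8,0.08],"delta_rot":[0,0,-2.5],"claw":0.3},{"xyz":[3,3.6,0.16],"delta_rot":[0,0,-5],"claw":0.3},{"xyz":[4.5,5.4,0.24],"delta_rot":[0,0,-7.5],"claw":0.3},{"xyz":[6,7.2,0.32],"delta_rot":[0,0,-10],"claw":0.3},{"xyz":[7.5,9,0.4],"delta_rot":[0,0,-12.5],"claw":0.3},{"xyz":[9,10.8,0.48],"delta_rot":[0,0,-15],"claw":0.3},{"xyz":[10.5,12.6,0.56],"delta_rot":[0,0,-17.5],"claw":0.3},{"xyz":[12,14.4,0.64],"delta_rot":[0,0,-20],"claw":0.3},{"xyz":[13.5,16.2,0.72],"delta_rot":[0,0,-22.5],"claw":0.3},{"xyz":[15,18,0.8],"delta_rot":[0,0,-25],"claw":0.3},{"xyz":[16.6,20.1,0.89],"delta_rot":[0,0,-27.5],"claw":0.3},{"xyz":[16.6,20.1,0.89],"delta_rot":[0,0,-27.5],"claw":0.3},{"xyz":[16.6,20.1,0.89],"delta_rot":[0,0,-27.5],"claw":0.3},{"xyz":[16.6,20.1,0.89],"delta_rot":[0,0,-27.5],"claw":0.3},{"xyz":[16.6,20.1,0.89],"delta_rot":[0,0,-27.5],"claw":0.3},{"xyz":[16.6,20.1,0.89],"delta_rot":[0,0,-27.5],"claw":0.3},{"xyz":[16.6,20.1,0.89],"delta_rot":[0,0,-27.5],"claw":0.3},{"xyz":[16.6,20.1,0.89],"delta_rot":[0,0,-27.5],"claw":0.3}]'
python3 - <<'E'
from plant import r, optics
from h import *
s=r.get_state();c=optics.capture('wrist');cv2.imwrite('pics/w1.png',c['img']);T=tcp(s)
print(s['tcp_pos'],s['eef_rot'],s['gripper_width'],s['time_s'],c['hand_eye'])
b=cast(c,blue(c['img']),.023,T);print(rect(b),cv2.boxPoints(cv2.minAreaRect((b[:,:2]*1000).astype(np.float32))).round())
E
```

```text
time_s: 2.55
tcp_pos: [0.4897, -0.1152, 0.2001]
eef_rot: [-180.0, -0.0, 6.0]
contact_force: [-0.6, -0.3, -0.2]
gripper_width: 0.0613
gripper_force: 0.0
[ 0.48973567 -0.11523032  0.20008413] [-1.79998546e+02 -2.53365004e-02  6.03271619e+00] 0.06133261931823465 2.55 [[-4.78052355e-04  9.53949855e-01  2.99965742e-01  8.06875728e-02]
 [ 9.99999886e-01  4.51113563e-04  1.59060106e-04 -1.92050139e-04]
 [ 1.64167501e-05  2.99965783e-01 -9.53949961e-01 -1.58828951e-01]
 [ 0.00000000e+00  0.00000000e+00  0.00000000e+00  1.00000000e+00]]
(array([ 519.4, -117.7]), array([ 78.4, 116. ]), 5.35) [[ 475.  -64.]
 [ 486. -179.]
 [ 564. -172.]
 [ 553.  -56.]]
```

View pics/w1.png

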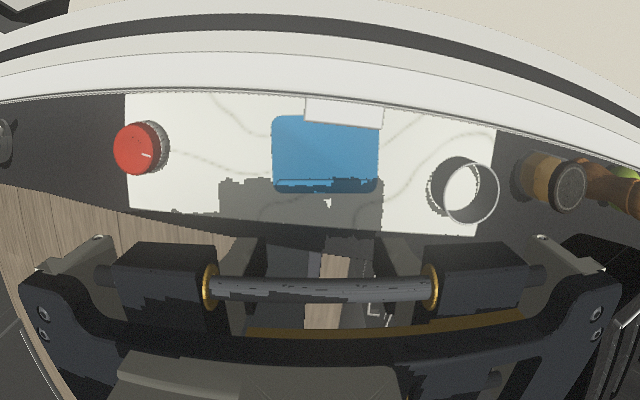

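The wrist view shows the scraper at (325,155) with its ridge line near row 180. The gripper's shadow falls on the handle, which spoils that edge here, so I'll keep the top-view estimate. Next is descending behind the ridge.

```bash
python3 -m crank '[{"xyz":[0.5,0.16,1.5],"delta_rot":[0,0,0],"claw":0.43},{"xyz":[0.5,0.16,3],"delta_rot":[0,0,0],"claw":0.43},{"xyz":[0.5,0.16,4.5],"delta_rot":[0,0,0],"claw":0.43},{"xyz":[0.5,0.16,5.2],"delta_rot":[0,0,0],"claw":0.43},{"xyz":[0.5,0.16,5.2],"delta_rot":[0,0,0],"claw":0.43},{"xyz":[0.5,0.16,5.2],"delta_rot":[0,0,0],"claw":0.43}]'
python3 - <<'E'
from plant import r, optics
from h import *
a=optics.capture('side')['img'][180:360,260:480];b=optics.capture('top')['img'][130:250,300:460]
cv2.imwrite('pics/d1.png',np.hstack([cv2.resize(a,(440,360)),cv2.resize(b,(350,360))]))
E
```

```text
time_s: 3.35
tcp_pos: [0.5059, -0.1189, 0.0448]
eef_rot: [180.0, -0.1, 6.0]
contact_force: [0.9, -0.0, 0.0]
gripper_width: 0.0501
gripper_force: 0.0
```

View pics/d1.png

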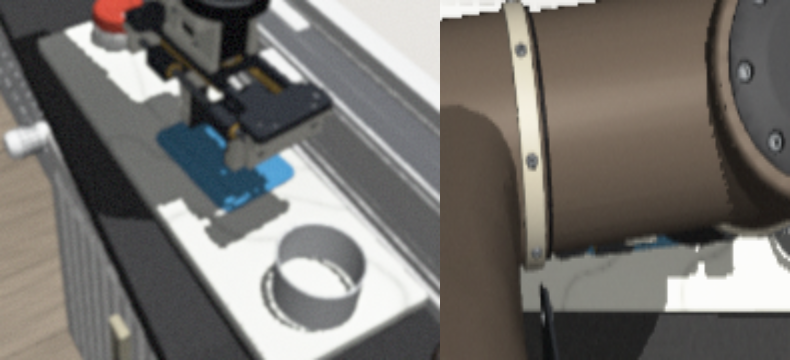

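The side view shows the fingers over the scraper's middle with the ring well clear. The arm blocks the top view.

```bash
python3 -m crank '[{"xyz":[0,0,0.3],"delta_rot":[0,0,0],"claw":0.43},{"xyz":[0,0,0.5],"delta_rot":[0,0,0],"claw":0.43},{"xyz":[0,0,0.63],"delta_rot":[0,0,0],"claw":0.43},{"xyz":[0,0,0.63],"delta_rot":[0,0,0],"claw":0.43},{"xyz":[0,0,0.63],"delta_rot":[0,0,0],"claw":0.43}]'
```

```text
time_s: 4.08
tcp_pos: [0.5052, -0.119, 0.025]
eef_rot: [180.0, 0.0, 6.0]
contact_force: [0.4, 0.1, -0.0]
gripper_width: 0.05
gripper_force: 0.0
```

```bash
python3 -m crank '[{"xyz":[-0.1,-0.01,0],"delta_rot":[0,0,0],"claw":0.43},{"xyz":[-0.2,-0.02,0],"delta_rot":[0,0,0],"claw":0.43},{"xyz":[-0.3,-0.03,0],"delta_rot":[0,0,0],"claw":0.43},{"xyz":[-0.4,-0.04,0],"delta_rot":[0,0,0.5],"claw":0.43},{"xyz":[-0.5,-0.05,0],"delta_rot":[0,0,1],"claw":0.43},{"xyz":[-0.6,-0.06,0],"delta_rot":[0,0,1.5],"claw":0.43},{"xyz":[-0.7,-0.07,0],"delta_rot":[0,0,2],"claw":0.43},{"xyz":[-0.8,-0.08,0],"delta_rot":[0,0,2.5],"claw":0.43},{"xyz":[-0.9,-0.09,0],"delta_rot":[0,0,3],"claw":0.43},{"xyz":[-1.0,-0.1,0],"delta_rot":[0,0,3.5],"claw":0.43},{"xyz":[-1.1,-0.11,0],"delta_rot":[0,0,4],"claw":0.43},{"xyz":[-1.2,-0.12,0],"delta_rot":[0,0,4.5],"claw":0.43},{"xyz":[-1.3,-0.13,0],"delta_rot":[0,0,5],"claw":0.43},{"xyz":[-1.3,-0.13,0],"delta_rot":[0,0,5],"claw":0.43}]'
python3 - <<'E'
from plant import r, optics
from h import *
s=r.get_state()
c=optics.capture('side');w=optics.capture('wrist')
print(rect(cast(c,blue(c['img']),.023)));b=cast(w,blue(w['img']),.023,tcp(s));q=cv2.boxPoints(cv2.minAreaRect((b[:,:2]*1000).astype(np.float32)));print('wrist',q.round(1))
cv2.imwrite('pics/d2.png',np.hstack([cv2.resize(c['img'][180:360,260:480],(440,360)),cv2.resize(w['img'][60:240,200:400],(360,360))[:,:]]))
E
```

```text
time_s: 5.82
tcp_pos: [0.4654, -0.1193, 0.0249]
eef_rot: [-180.0, 0.0, 1.0]
contact_force: [-0.6, -0.8, 0.5]
gripper_width: 0.0501
gripper_force: 0.0
(array([ 476. , -120.4]), array([ 83.3, 116.4]), 2.03)
wrist [[ 444.8  -61.6]
 [ 446.9 -178.5]
 [ 524.  -177.2]
 [ 521.9  -60.3]]
```

View pics/d2.png

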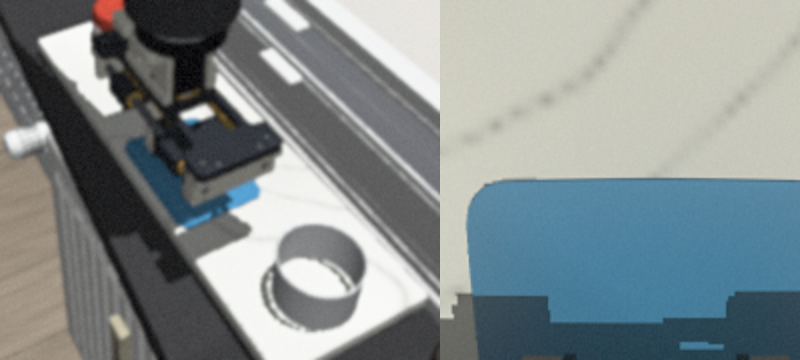

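The scraper is following flat and nearly square, with its back edge at x≈0.523, so about 24–25 mm remain. I'll pull 24 mm, back off away from the ridge, and rise.

```bash
python3 -m crank '[{"xyz":[-0.1,0,0],"delta_rot":[0,0,0],"claw":0.43},{"xyz":[-0.2,0,0],"delta_rot":[0,0,0],"claw":0.43},{"xyz":[-0.3,0,0],"delta_rot":[0,0,0],"claw":0.43},{"xyz":[-0.4,0,0],"delta_rot":[0,0,0],"claw":0.43},{"xyz":[-0.5,0,0],"delta_rot":[0,0,0],"claw":0.43},{"xyz":[-0.6,0,0],"delta_rot":[0,0,0],"claw":0.43},{"xyz":[-0.7,0,0],"delta_rot":[0,0,0],"claw":0.43},{"xyz":[-0.75,0,0],"delta_rot":[0,0,0],"claw":0.43},{"xyz":[-0.8,0,0],"delta_rot":[0,0,0],"claw":0.43},{"xyz":[-0.8,0,0],"delta_rot":[0,0,0],"claw":0.43}]'
python3 -m crank '[{"xyz":[0.1,0,0],"delta_rot":[0,0,0],"claw":0.43},{"xyz":[0.3,0,0],"delta_rot":[0,0,0],"claw":0.43},{"xyz":[0.3,0,-0.3],"delta_rot":[0,0,0],"claw":0.43},{"xyz":[0.3,0,-1],"delta_rot":[0,0,0],"claw":0.43},{"xyz":[0.3,0,-2.5],"delta_rot":[0,0,0],"claw":0.43},{"xyz":[0.3,0,-4],"delta_rot":[0,0,0],"claw":0.43},{"xyz":[0.3,0,-5.5],"delta_rot":[0,0,0],"claw":0.43},{"xyz":[0.3,0,-5.5],"delta_rot":[0,0,0],"claw":0.43}]'
python3 -m crank '[{"xyz":[0.2,-1.5,0],"delta_rot":[0,0,0],"claw":0.43},{"xyz":[0.4,-3,0],"delta_rot":[0,0,0],"claw":0.43},{"xyz":[0.6,-4.5,0],"delta_rot":[0,0,0],"claw":0.43},{"xyz":[0.8,-6,0],"delta_rot":[0,0,0],"claw":0.43},{"xyz":[1,-7.5,0],"delta_rot":[0,0,0],"claw":0.43},{"xyz":[1.2,-9,0],"delta_rot":[0,0,0],"claw":0.43},{"xyz":[1.2,-10.5,0],"delta_rot":[0,0,0],"claw":0.43},{"xyz":[1.2,-12,0],"delta_rot":[0,0,0],"claw":0.43},{"xyz":[1.2,-12,0],"delta_rot":[0,0,0],"claw":0.43},{"xyz":[1.2,-12,0],"delta_rot":[0,0,0],"claw":0.43},{"xyz":[1.2,-12,0],"delta_rot":[0,0,0],"claw":0.43},{"xyz":[1.2,-12,0],"delta_rot":[0,0,0],"claw":0.43}]'
python3 - <<'E'
from plant import r, optics
from h import *
for n in('top','side'):
    c=optics.capture(n);b=cast(c,blue(c['img']),.023);print(n,rect(b),cv2.boxPoints(cv2.minAreaRect((b[:,:2]*1000).astype(np.float32))).round(1))
    g=c['img']
    if n=='top':t=g
cv2.imwrite('pics/d3.png',cv2.resize(t[150:245,260:500],None,fx=3.3,fy=3.3,interpolation=2))
E
```

```text
time_s: 7.18
tcp_pos: [0.4418, -0.1196, 0.025]
eef_rot: [180.0, 0.0, 1.0]
contact_force: [0.0, 0.4, 0.2]
gripper_width: 0.0497
gripper_force: 0.0
time_s: 8.18
tcp_pos: [0.4531, -0.1195, 0.1942]
eef_rot: [-180.0, -0.4, 1.0]
contact_force: [-0.2, -1.4, -0.9]
gripper_width: 0.0503
gripper_force: 0.0
time_s: 9.68
tcp_pos: [0.4809, 0.2403, 0.1901]
eef_rot: [-180.0, -0.0, 0.9]
contact_force: [-0.3, 1.3, -0.8]
gripper_width: 0.0501
gripper_force: 0.0
top (array([ 453.9, -119.6]), array([ 85. , 116.3]), 1.21) [[ 410.2  -62.4]
 [ 412.7 -178.6]
 [ 497.6 -176.8]
 [ 495.1  -60.5]]
side (array([ 451.2, -120.9]), array([ 88.1, 120.9]), 1.24) [[ 405.9  -61.4]
 [ 408.5 -182.3]
 [ 496.6 -180.4]
 [ 494.   -59.5]]
```

View pics/d3.png

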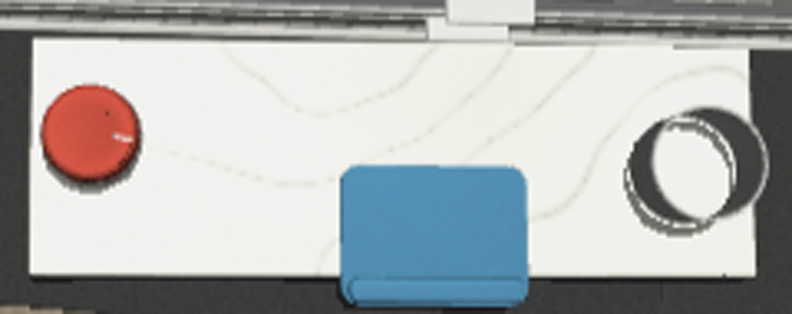

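The top view shows the handle edge past the slab's front edge (crop row 305 against 276, about 19 mm) and parallel to it. The timer and ring have not moved, and the arm is clear.

```bash
python3 -c "
from plant import job
print(job.close_job())"
```

```text
the job is handed in; nothing more can be done
None
```

I handed the job in with the scraper flat on the slab and its handle edge about 19 mm past the front edge, parallel to within about 0.5°; the ring and timer did not move, and no verdict came back.

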